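# Bring the specimen under the lens and hold the focus at the third click

## Task

On the measuring microscope, slide the specimen carriage along its rails until it is fully home against its stop, with the specimen under the lens. Then swing the sprung focus lever three clicks on from its rest (a click is felt each time the plunger drops into a notch), and finish while holding the lever there in the third notch, since it springs back if let go. Leave the loose gauges, tools and jar where they are.

Things in the scene. Friction and masses are not known exactly. Their poses are not given: they have to be found in the camera images.
- scope: Measuring microscope, fixed: dark base slab 50 mm high, two rails along its y, black column at its +y end, grey head over the rails. Origin: on the table under the base (slab x -140 to 120, y -260 to 220 mm). x points away from the robot, y along the rails towards the column. Its place and yaw vary.
- lens_ring (a point): Underside of the dark lens ring (80 mm across) under the head at the lever's rest, 137 mm above the table; it sinks 12 mm per rad of the lever. The head above it: lower face 220 mm up, from 50 mm on the -y side of this point to the column, 100 mm wide in x, top 350 mm up.
- carriage (a joint): Specimen carriage: steel plate 100 x 230 mm on the rails with a white frame, ring and small brass gear. Travel in m along the scope's +y, 0 at the outer end, 0.12 fully home against the stop. Starts between 0 and 0.04, slides with 2 to 4 N and stays where it is left.
- carriage_knob (a point): Centre of the upright black knob at the carriage's outer (-y) end, at the height to grip: 18 mm thick, about 109 mm above the table, its top 19 mm above this point, the plate 27 mm below; a 26 mm collar reaches to 23 mm below. Axes as the scope's. When home it is still 100 mm short of the head.
- focus_lever (a joint): Focus lever: steel arm on the robot's side of the base, swinging level. Rad, 0 at its rest stop, growing as the handle swings towards the scope's +y (clockwise from above), at most 1.46. A spring pulls it back to 0 (about 6 N at the handle at rest, 8.5 N at 1 rad); the notches do not hold it against the spring.
- lever_pivot (a point): Upright axis of the lever, on the base's top, at x -45, y -60 mm of the scope, 50 mm above the table; axes as the scope's. Round it, on the lever's hub, six upright steel pins (6 mm thick, 36 mm from the axis, 15 degrees apart) pass the sprung plunger as the lever swings; a notch follows each of the first five.
- lever_handle (a point): Centre of the lever's upright round white handle, at the height to grip: 16 mm thick, 85 mm from the lever's axis, 108 mm above the table, its top 20 mm above this point, the arm 30 mm below. At rest it lies, seen from the axis, 35 degrees round from the scope's -x towards -y. Axes turn with the lever, the scope's at rest.
- plunger (a joint): Brass plunger of the click block, m outwards: 0 free, 2.5 mm on a pin's crest, 0.2 mm in a notch. Felt at the handle (best if not squeezed hard): free swing, then the first pin stiffens it by 4 to 6 N (not yet a click); past each crest it eases to about or below the free pull as the plunger drops into the notch, then stiffens by 3 N or more within some 4 degrees: that is a click.
- click_block: Aluminium block 22 x 26 mm, 34 mm high, on the base at the hub's -y side, holding the plunger. Origin: on the lever's axis, 50 mm above the table; plunger along its -y. Its yaw is fixed within 7.5 degrees of the scope's, so the first click comes 19 to 34 degrees from rest, the others 15 degrees apart (third: lever axes 56.5 degrees clockwise from the block's).
- ring_gauge: Loose steel ring, 60 mm across, 18 mm high, on the base; origin under its centre. Leave alone.
- pin_gauge: Loose upright steel pin, 20 mm thick, 50 mm high, on the base; origin under its centre. Leave alone.
- gauge_block: Loose steel block 30 x 35 x 12 mm on the table; origin under its centre. Leave alone.
- screwdriver: Loose screwdriver lying on the table along its x. Leave alone.
- caliper: Loose steel caliper, 200 mm long, lying flat on the table. Leave alone.
- jar: Loose clear jar, 60 mm across, 70 mm high, black cap, on the table; origin under its centre. Leave alone.

How it is judged (in metres and radians):
On the way, in this order (a step that is already met when the one before it is completed fails the run):
1. the carriage is fully home (value of joint carriage above 0.116 m), for 0.2 s.
2. the fingers hold the lever in its third notch (value of joint carriage above 0.116 m and contact force between the fingers and focus_lever above 1 N and angle between the x axis of lever_handle and the x axis of click_block, either way round between 0.93026 and 1.04196 rad and value of joint focus_lever above 0.6 rad), for 0.3 s.
At the end, for the whole second after the job is handed in: The carriage is within 4 mm of its stop, and the fingers hold the focus lever (contact force above 1 N), at rest, within 3.2 degrees (about 5 mm at the handle) of the bottom of the third notch; it is not let go (all of step 2 and velocity of joint focus_lever between -0.1 and 0.1 rad/s); the arm keeps its last pose, push and grip.
It fails at once if a loose gauge, tool or jar is moved by more than 25 mm (distance of any of ring_gauge, pin_gauge, gauge_block, screwdriver, caliper, jar from where it was at the start of the episode above 0.025 m).
It also fails if it takes over 72 s, if anything falls off the work surface, if the arm or the gripper's body presses on something with over 40 N, if the wrist force passes 120 N, or if a joint passes its speed limit or range.

## Robot

A 7-joint arm with a two-finger parallel gripper is mounted at the origin on the work surface. World frame = base frame: x ahead of the robot, y to its left, z up, the work surface at z = 0. Lengths are in mm, angles in rad, forces in N, time in s.
With the tool pointing down it reaches from about 400 to 875 mm from the base axis. Payload 19.3 kg.
Tool frame: the origin (TCP) lies at the very end of the fingers, on their centre line; the grasp point (between the pads) lies 19 mm behind it (grip_point_offset is the z of the grasp point in the tool frame, in mm); z points along the fingers, x is the direction in which the jaws open and shut, and the axes are right-handed (so a half turn about z gives the same grasp; the last joint's range is limited). The gripper opens to 85 mm and grips with 20 to 120 N. Pads are 22 mm wide; open, the fingers measure 114 mm over their backs; the gripper's body (76 mm by 85 mm) begins 54 mm behind the grasp point. The pads swing forward as they close: fully open they stand 13 mm farther back than shut.
Start: joints at [-1.297, 0.521, -0.036, 1.599, 0.021, 1.021, -0.113], TCP at [210.685, 588.41, 231.291] pointing down, gripper open.
Joint ranges: [-2.91, 2.91], [-0.3, 2.13], [-1.5, 1.42], [0.17, 2.43], [-1.26, 4.41], [0.16, 1.93], [-2.52, 2.52]. Speed limits (rad/s): [1.89, 1.89, 2.39, 2.39, 3.01, 3.01, 3.01].

## Interface

Orientations are given as a 3x3 rotation matrix whose columns are the frame's x, y, z axes.
In Python, from workcell import movep, movel, goto_joints, open_gripper, clamp, wait, inverse_kinematics, read_state, camera, PlanningError, finish_job, grip_point_offset gives the robot as it stands. Calls block until the motion is done:
- movep(position, orientation): joint-space move of the TCP to a pose.
- movel(position, frame=None, max_speed=150, guard=None): straight line of the TCP; frame=None keeps the orientation; max_speed is the mean speed in mm/s. With guard (N) it stops when the force on the tool has changed by that much, and returns True; else False.
- goto_joints(angles): joint-space move.
- open_gripper() and clamp(): open the fingers fully, or close them until they stop; the grip force is fixed at half the most.
- wait(seconds).
- inverse_kinematics(position, orientation): joint angles nearest the present ones, or None.
- read_state(): the state.
- camera(name): name is "scene" or "top" or "wrist"; returns a dict with "image" (480x640x3 uint8, blue, green, red), "range_z" (480x640 float32, mm along the optical axis (not along the pixel's ray), 0 where there is no reading), "fx", "fy", "cx", "cy" (pixels), "cam_to_world" (4x4, takes a point from camera to world coordinates). Camera axes: x right, y up, looking along -z (the intrinsics and any distortion apply to the point x, -y, -z); pixel columns grow to the right and rows downward; lengths in mm; the calibration is good to about 2 mm. The wrist camera is an equidistant fisheye: a pixel r from the principal point sees the ray r / f radians off the axis. A picture is of the moment at which its call begins.
A pose or a line that the arm cannot do raises PlanningError and nothing moves.
- finish_job(): hands the job in, once; it reports no verdict.
The state is a dict: "time": time; "qpos": joint angles; "qvel": joint speeds; "joint_efforts": joint torques, N m; "eef_pos": TCP position; "tool_rot": TCP orientation; "ft_force": force on the tool from outside, world axes, zero at the start; "torque": the same for the moment, N m; "finger_gap": finger opening in mm.
Only numpy, scipy, OpenCV 4.12 (cv2) and the standard library are available. Lean on these libraries where they do the work, as an engineer would, in place of code of your own. Each camera call takes 0.05 s, during which the arm holds its last target.

## Working session

There is one attempt and no reset: what is moved stays moved. The work goes in short steps, each a Python script; the robot and the scene stay as the last script left them, time stands still between calls to the robot, and variables do not carry over. Pictures are saved under pics/ and viewed, and the job is handed in when it is done.

```bash
mkdir -p pics; ls; python3 - <<'E'
from workcell import *
import cv2,numpy as np
s=read_state();print(s['time'],s['eef_pos'],s['tool_rot'],s['finger_gap'],grip_point_offset,s['ft_force'])
for n in ['scene','top']:
    c=camera(n);cv2.imwrite(f'pics/{n}0.png',c['image']);np.savez(f'{n}0.npz',**c);print(n,c['fx'],c['fy'],c['cx'],c['cy'],c['cam_to_world'])
E
```

```text
pics
0.0 [210.5634333  588.13032158 230.73739963] [[ 3.37034908e-01  9.41492099e-01 -3.13572098e-04]
 [ 9.41491518e-01 -3.37035049e-01 -1.04784519e-03]
 [-1.09222275e-03  5.79349364e-05 -9.99999402e-01]] 85.21930356974741 -18.700000000000003 [-0.03176796  0.32409236  0.07735638]
scene 477.55497727129955 477.55497727129955 320.2594550972774 235.4077456860952 [[ 5.34689429e-01 -6.36889226e-01  5.55409153e-01  1.13748256e+03]
 [ 8.45038613e-01  4.06178193e-01 -3.47748497e-01 -4.17226048e+02]
 [-4.11781526e-03  6.55279626e-01  7.55375175e-01  9.72660868e+02]
 [ 0.00000000e+00  0.00000000e+00  0.00000000e+00  1.00000000e+00]]
top 620.0523434846914 620.0523434846914 316.00018554465925 245.74391140684656 [[ 2.56112306e-02  9.88425973e-01 -1.49526458e-01  3.25552419e+02]
 [-9.99616291e-01  2.69004704e-02  6.60565584e-03 -5.22395533e+01]
 [ 1.05515339e-02  1.49299904e-01  9.88735659e-01  1.37033407e+03]
 [ 0.00000000e+00  0.00000000e+00  0.00000000e+00  1.00000000e+00]]
```

View pics/scene0.png

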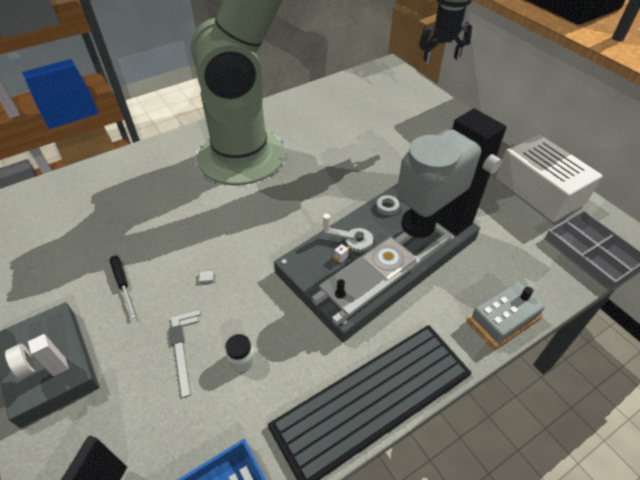

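View pics/top0.png

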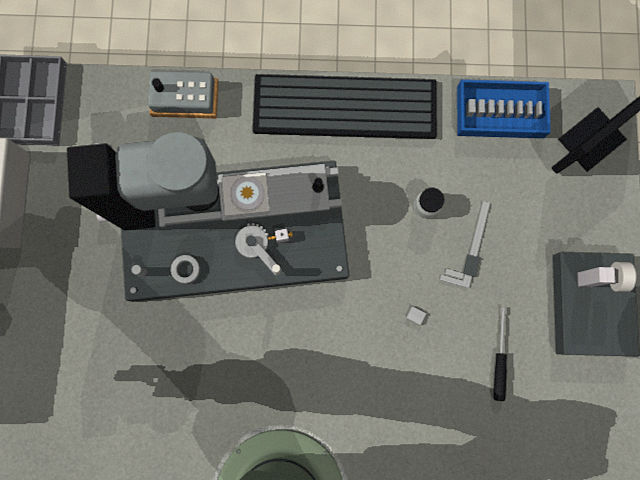

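```bash
cat > h.py <<'E'
import numpy as np,cv2
def cloud(c):
    Z=c['range_z'].astype(float);v,u=np.mgrid[0:480,0:640]
    X=(u-c['cx'])/c['fx']*Z;Y=-(v-c['cy'])/c['fy']*Z
    P=np.stack([X,Y,-Z,np.ones_like(Z)],-1)@c['cam_to_world'].T
    P=P[...,:3];P[Z<=0]=np.nan
    return P
E
python3 - <<'E'
from h import *
for n in ['top','scene']:
    c=np.load(f'{n}0.npz');P=cloud(c)
    print(n,'table z',np.nanmedian(P[400:410,150:200,2]) if n=='top' else '')
    x,y,z=P[...,0],P[...,1],P[...,2]
    m=(np.abs(z-50)<6)&(x>250)&(x<850)&(y>-200)&(y<500)
    m=cv2.morphologyEx(m.astype(np.uint8),cv2.MORPH_OPEN,np.ones((3,3)))
    k,l,st,ce=cv2.connectedComponentsWithStats(m)
    i=1+np.argmax(st[1:,4]);print(st[i])
    pts=P[l==i][:,:2].astype(np.float32);print(cv2.minAreaRect(pts),cv2.boxPoints(cv2.minAreaRect(pts)))
    print('z',np.median(P[l==i][:,2]))
    if n=='top':
        for nm,(u,v) in dict(knob=(318,185),handle=(276,268),hub=(251,240),ring=(185,268),pin=(137,269),block=(283,235),jar=(431,200)).items():
            print(nm,P[v-2:v+3,u-2:u+3].reshape(-1,3)[[0,7,12,17,24]].round(0).tolist())
    cv2.imwrite(f'pics/{n}0z.png',cv2.resize(c['image'][130:310,110:360] if n=='top' else c['image'][130:340,260:490],None,fx=2.8,fy=2.8,interpolation=cv2.INTER_CUBIC))
E
```

```text
top table z 0.683518059672565
[  122   207   228    93 12907]
((523.57275390625, 115.81535339355469), (191.26499938964844, 480.3748779296875), 7.6002197265625) [[ 397.01312  341.2444 ]
 [ 460.5476  -134.91043]
 [ 650.1324  -109.61368]
 [ 586.5979   366.54114]]
z 50.151196595546025
knob [[645.0, -57.0, 125.0], [642.0, -61.0, 127.0], [641.0, -61.0, 124.0], [639.0, -62.0, 124.0], [639.0, -66.0, 113.0]]
handle [[469.0, 23.0, 132.0], [468.0, 19.0, 125.0], [466.0, 19.0, 126.0], [464.0, 19.0, 128.0], [462.0, 15.0, 127.0]]
hub [[532.0, 80.0, 86.0], [531.0, 76.0, 85.0], [528.0, 76.0, 87.0], [527.0, 76.0, 81.0], [524.0, 71.0, 84.0]]
ring [[474.0, 222.0, 50.0], [472.0, 218.0, 48.0], [469.0, 216.0, 55.0], [467.0, 217.0, 53.0], [466.0, 214.0, 47.0]]
pin [[463.0, 310.0, 100.0], [461.0, 306.0, 100.0], [459.0, 305.0, 104.0], [457.0, 305.0, 101.0], [455.0, 300.0, 106.0]]
block [[544.0, 13.0, 90.0], [543.0, 9.0, 87.0], [541.0, 9.0, 82.0], [539.0, 9.0, 83.0], [536.0, 5.0, 87.0]]
jar [[632.0, -300.0, 74.0], [631.0, -306.0, 69.0], [627.0, -305.0, 74.0], [626.0, -305.0, 70.0], [624.0, -310.0, 71.0]]
scene table z 
[ 275  231   88   69 2777]
((522.52294921875, -34.102020263671875), (144.9645538330078, 191.31019592285156), 10.114686012268066) [[ 434.36832   47.33716]
 [ 467.966   -140.99974]
 [ 610.6776  -115.5412 ]
 [ 577.0799    72.7957 ]]
z 49.15325147243834
```

View pics/top0z.png

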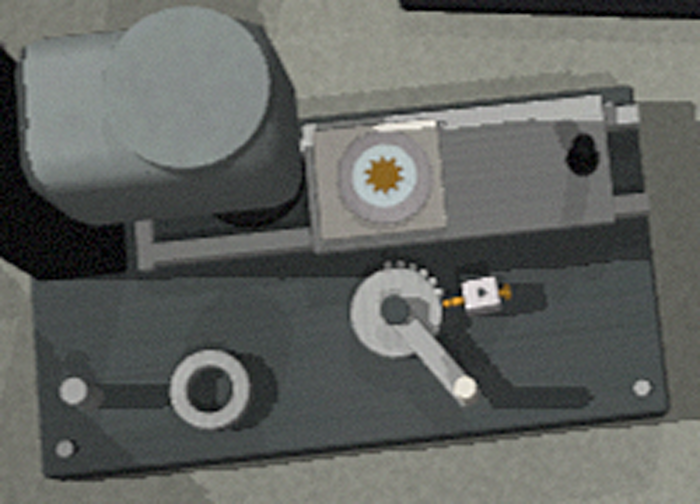

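View pics/scene0z.png

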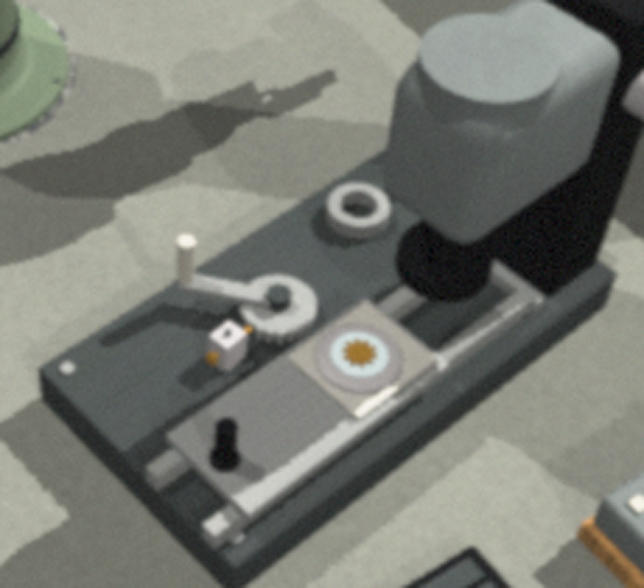

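```bash
cat >> h.py <<'E'
a=np.deg2rad(7.6);ca,sa=np.cos(a),np.sin(a)
R2=np.array([[ca,-sa],[sa,ca]]);ORG=np.array([564.9,141.3])
def w2s(p): return (np.asarray(p)[...,:2]-ORG)@R2
def s2w(p): return ORG+R2@np.asarray(p,float)
def tool(ang):
    "tool x axis at world angle ang, z down"
    x=np.array([np.cos(ang),np.sin(ang),0]);z=np.array([0,0,-1.]);return np.column_stack([x,np.cross(z,x),z])
E
python3 - <<'E'
from h import *
from workcell import *
for n in ['top','scene']:
    c=np.load(f'{n}0.npz');P=cloud(c);S=w2s(P);z=P[...,2];g=c['image'].max(-1)
    def rep(nm,m):
        q=S[m];w=P[m];print(n,nm,len(q),'scope med',np.median(q,0).round(1),'mid',((q.min(0)+q.max(0))/2).round(1),'z',np.percentile(w[:,2],[5,50,95]).round(0))
    near=lambda x,y,r:np.hypot(S[...,0]-x,S[...,1]-y)<r
    rep('knob',near(49,-211,25)&(z>113)&(z<140))
    rep('handle',near(-115,-109,20)&(z>110)&(z<140))
    rep('blocktop',near(-41,-125,30)&(z>76)&(z<95)&(g>120))
    rep('lensring',near(50,60,70)&(z>137)&(z<160))
    rep('raillvl',near(50,-150,60)&(z>60)&(z<100))
    rep('head',(z>335)&(z<365)&near(50,60,150))
s=read_state()
k=s2w([49,-211]);print(k)
for ang in (a+np.pi/2,a-np.pi/2):
  for y in (-211,-91):
    p=s2w([49,y]);print(inverse_kinematics([*p,90],tool(ang)))
for ang0 in (0,np.pi):
  for th in (0,.3,.6,.9,1.1):
    phi=a+np.pi+np.deg2rad(35)-th # radial dir world
    piv=s2w([-45,-60]);h=piv+85*np.array([np.cos(phi),np.sin(phi)]);t=phi-np.pi/2
    tc=h+50.6*np.array([np.cos(t),np.sin(t)])
    q=inverse_kinematics([*tc,84],tool(t+ang0));q2=inverse_kinematics([*h,89],tool(t+ang0))
    print(ang0,th,tc.round(0),None if q is None else np.round(q,2),None if q2 is None else np.round(q2,2))
E
```

```text
top knob 69 scope med [  53.8 -212.6] mid [  55.4 -212. ] z [114. 127. 131.]
top handle 56 scope med [-115.1 -108.9] mid [-113.9 -109.2] z [118. 128. 132.]
top blocktop 115 scope med [ -39.6 -125.2] mid [ -39.2 -129. ] z [80. 84. 88.]
top lensring 161 scope med [22.  22.1] mid [38.5 22.7] z [141. 154. 159.]
top raillvl 2240 scope med [  51.5 -149.4] mid [  55.7 -149.9] z [78. 82. 89.]
top head 7178 scope med [50.5 93.8] mid [55.4 94.8] z [341. 359. 364.]
scene knob 74 scope med [  62.1 -215.5] mid [  59.5 -214.1] z [115. 126. 130.]
scene handle 49 scope med [-106.6 -112. ] mid [-109.5 -111.1] z [113. 125. 129.]
scene blocktop 90 scope med [ -32.7 -128.8] mid [ -34.4 -125.8] z [78. 83. 86.]
scene lensring 515 scope med [74.5 13.5] mid [60.  28.1] z [141. 156. 159.]
scene raillvl 1529 scope med [  59.2 -146.9] mid [  59.3 -149.7] z [79. 81. 88.]
scene head 3669 scope med [68.7 72. ] mid [59.4 93.6] z [339. 358. 362.]
[641.37565982 -61.36591587]
[-0.01972066  0.71838038  0.03548891  1.65410767 -0.03356295  0.76969823
  1.73455082]
[-0.17966844  0.69601115 -0.00963802  1.69870993  0.0090
[... 639 characters left out ...]
53.] [-0.49  0.54  0.07  2.07 -0.07  0.53  0.84] [-0.43  0.5   0.09  2.14 -0.09  0.5   0.95]
3.141592653589793 0 [431.  56.] [-0.58  0.53  0.41  2.22 -0.46  0.48 -0.63] [-0.51  0.56  0.46  2.14 -0.48  0.54 -0.52]
3.141592653589793 0.3 [430.  85.] [-0.66  0.53  0.42  2.21 -0.47  0.48 -0.99] [-0.58  0.55  0.47  2.17 -0.5   0.52 -0.85]
3.141592653589793 0.6 [437. 114.] [-0.73  0.55  0.45  2.18 -0.49  0.51 -1.33] [-0.63  0.54  0.47  2.18 -0.49  0.52 -1.22]
3.141592653589793 0.9 [452. 139.] [-0.8   0.59  0.51  2.13 -0.55  0.55 -1.61] [-0.7   0.55  0.49  2.17 -0.51  0.53 -1.55]
3.141592653589793 1.1 [466. 153.] [-1.19  1.01  1.22  2.1  -1.2   1.02 -1.22] [-1.05  0.79  1.01  2.17 -1.02  0.78 -1.27]
```

```bash
python3 - <<'E'
from h import *
from workcell import *
s=read_state();p=s['eef_pos']
movel([p[0],p[1],470],max_speed=300)
k=s2w([55,-212]);T=tool(a+np.pi/2)
movep([*k,470],T)
movel([*k,180],max_speed=250)
s=read_state();print(s['time'],s['eef_pos'],s['ft_force'])
for n in('wrist','top'):
    c=camera(n);cv2.imwrite(f'pics/{n}1.png',c['image']);np.savez(f'{n}1.npz',**c)
E
```

```text
5.1083 [648.00948257 -61.67131275 181.21370307] [-0.52338387  0.77028699  0.0654425 ]
```

View pics/wrist1.png

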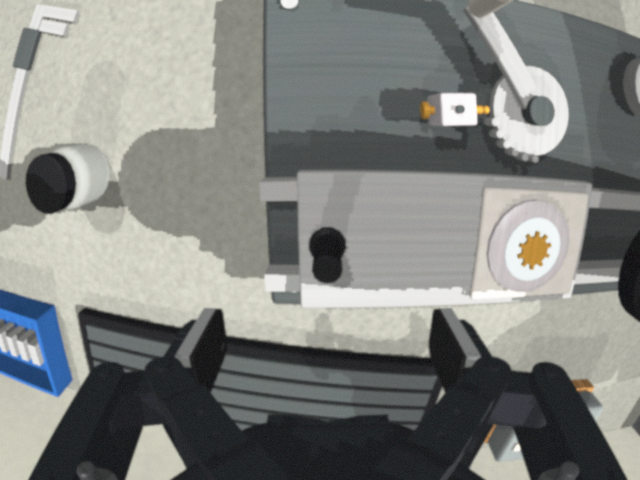

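```bash
cat >> h.py <<'E'
def fish(c,u,v,z):
    dx,dy=u-c['cx'],v-c['cy'];r=np.hypot(dx,dy);t=r/c['fx']
    d=np.array([np.sin(t)*dx/r,-np.sin(t)*dy/r,-np.cos(t)]);M=c['cam_to_world']
    d=M[:3,:3]@d;o=M[:3,3];return o+d*(z-o[2])/d[2]
E
python3 - <<'E'
from h import *
c=np.load('wrist1.npz');print(c['fx'],c['cx'],c['cy'],c['cam_to_world'].round(2))
for nm,u,v,z in [('knobtop',327,268,128),('knobbase',326,240,86),('hubcap',541,110,85),('b1',442,93,84),('b2',476,95,84),('b3',477,125,84),('b4',442,125,84),('blockdot',460,109,84),('plungertip',490,109,70),('brassout',422,108,70)]:
    p=fish(c,u,v,z);print(nm,p.round(1),w2s(p).round(1))
cv2.imwrite('pics/w1z.png',cv2.resize(c['image'][60:180,400:600],None,fx=4,fy=4,interpolation=cv2.INTER_CUBIC))
E
```

```text
371.64829954431775 327.41273624233037 241.14349517251435 [[-1.3000e-01 -9.4000e-01 -3.1000e-01  5.6816e+02]
 [ 9.9000e-01 -1.3000e-01 -4.0000e-02 -7.3090e+01]
 [ 0.0000e+00 -3.1000e-01  9.5000e-01  3.2333e+02]
 [ 0.0000e+00  0.0000e+00  0.0000e+00  1.0000e+00]]
knobtop [647.6 -62.7 128. ] [  55.  -213.1]
knobbase [644.6 -63.8  86. ] [  51.9 -213.9]
hubcap [529.5  73.4  85. ] [-44.1 -62.7]
b1 [535.9  -2.4  84. ] [ -47.8 -138.6]
b2 [531.8  21.5  84. ] [ -48.6 -114.4]
b3 [551.8  25.6  84. ] [ -28.3 -113. ]
b4 [556.9   1.   84. ] [ -26.5 -138.1]
blockdot [543.8  11.6  84. ] [ -38.1 -125.7]
plungertip [537.1  39.5  70. ] [-41.  -97.2]
brassout [547.3 -10.8  70. ] [ -37.6 -148.4]
```

View pics/w1z.png

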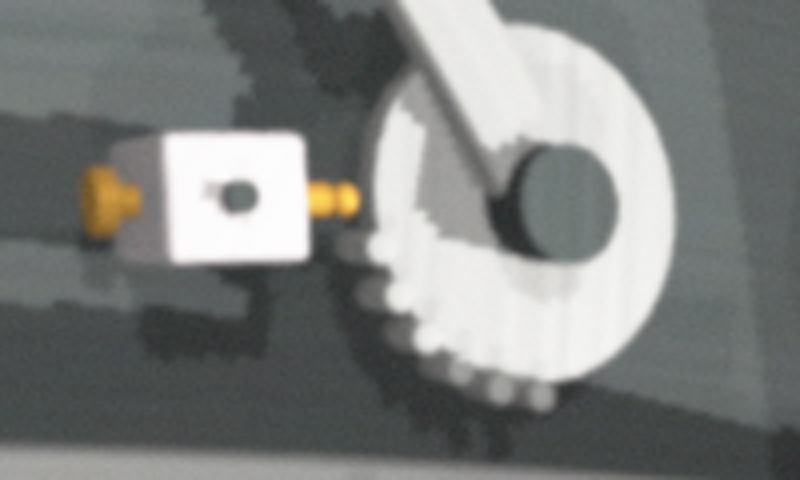

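```bash
python3 - <<'E'
from h import *
from workcell import *
k=s2w([54.5,-213])
g=movel([*k,91],max_speed=120,guard=12);s=read_state();print(g,s['eef_pos'],s['ft_force'])
if not g:
    clamp();s=read_state();print(s['time'],s['finger_gap'],s['eef_pos'],s['ft_force'])
    if s['finger_gap']>10:
        e=s2w([54.5,-213+135]);f0=s['ft_force']
        g=movel([*e,91],max_speed=70,guard=18);s=read_state();print(g,s['time'],s['finger_gap'],s['eef_pos'],w2s(s['eef_pos']),s['ft_force'])
c=camera('scene');cv2.imwrite('pics/scene2.png',c['image'])
E
```

```text
False [647.49942424 -62.76438482  91.71005944] [ 0.64218791 -0.27311055  0.70316797]
6.7417 15.958196212057778 [647.16782616 -62.58727336  91.28251717] [-2.57616803  0.61555471  5.72248494]
True 8.0167 16.026459478263558 [634.72239525  29.74076466  91.28355375] [  54.45462147 -119.81370568] [ 1.2276174  -6.00264551  5.28135391]
```

View pics/scene2.png

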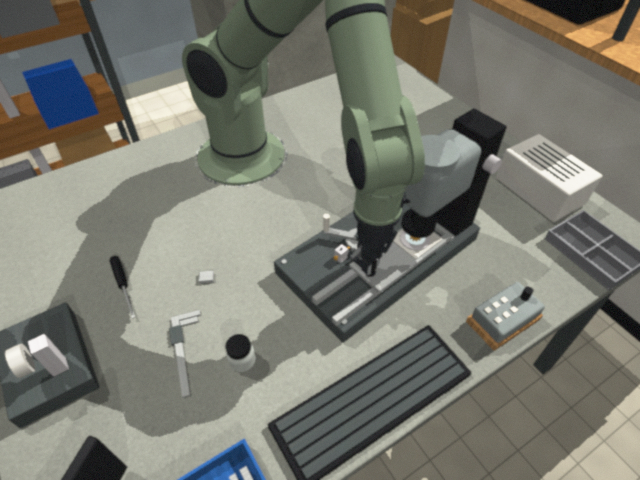

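```bash
python3 - <<'E'
from h import *
from workcell import *
s=read_state();print(w2s(s['eef_pos']),s['ft_force'])
e=s2w([54.5,w2s(s['eef_pos'])[1]+12])
g=movel([*e,91],max_speed=15,guard=20);s=read_state();print(g,s['time'],w2s(s['eef_pos']),s['ft_force'],s['finger_gap'])
wait(.5);s=read_state();print(w2s(s['eef_pos']),s['ft_force'])
E
```

```text
[  54.44891344 -119.83102198] [-0.00951991 -2.95488354  5.14251083]
True 8.45 [  54.46583708 -119.91432596] [ 1.11910143 -1.14057455  5.29551612] 15.9928027974987
[  54.47204503 -119.9540515 ] [-0.42238666 -1.41331068  5.88513552]
```

```bash
cat >> h.py <<'E'
PIV=s2w([-45,-60])
def push_pose(th,off):
    phi=a+np.pi+np.deg2rad(35)-th;t=phi-np.pi/2
    T=np.array([np.cos(t),np.sin(t)])
    return PIV+85*np.array([np.cos(phi),np.sin(phi)])+off*T,tool(t),T,np.array([np.cos(phi),np.sin(phi)])
E
python3 - <<'E'
from h import *
from workcell import *
open_gripper();s=read_state();p=s['eef_pos'];print(s['finger_gap'],s['ft_force'])
movel([p[0],p[1],150],max_speed=150)
q=p[:2]-R2[:,1]*30
movel([*q,190],max_speed=150)
xy,T,t,r=push_pose(0,38)
movep([*xy,180],T)
s=read_state();print(s['time'],s['eef_pos'],s['ft_force'])
for n in('wrist','top','scene'):
    c=camera(n);cv2.imwrite(f'pics/{n}3.png',c['image']);np.savez(f'{n}3.npz',**c)
E
```

```text
85.826627646447 [ 0.4648573   0.78940838 -0.6530846 ]
11.4833 [440.25893817  46.84875612 179.9013092 ] [-0.05946449  0.23376022  0.10189113]
```

View pics/wrist3.png

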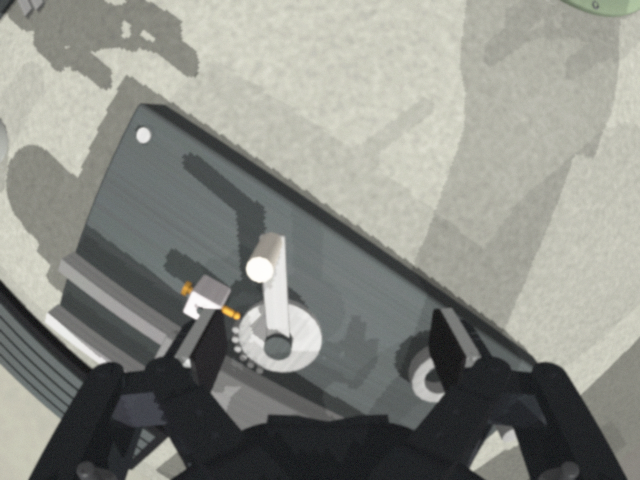

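View pics/scene3.png

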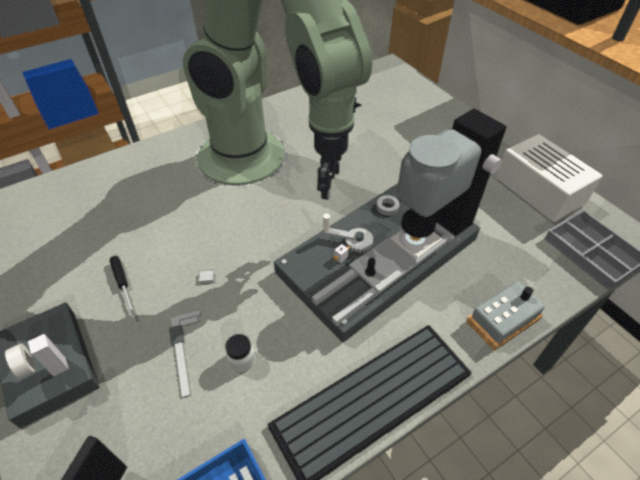

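```bash
cat >> h.py <<'E'
def step(W,thd,off,z,speed=25,settle=0.06):
    xy,T,t,r=push_pose(np.deg2rad(thd),off)
    W.movel([*xy,z],T,max_speed=speed)
    W.wait(settle)
    F=[];
    for _ in range(3):
        s=W.read_state();F.append(s['ft_force']);W.wait(0.01)
    F=np.mean(F,0);p=s['eef_pos'][:2]
    # actual tool position in terms of angle
    d=p-PIV; e=(p-xy)
    return s,-F[:2]@t,F[:2]@r,F[2],e@t,e@r
E
python3 - <<'E'
from h import *
import workcell as W
c=np.load('wrist3.npz');p=fish(c,260,269,128);print('handle',p,w2s(p),'model',push_pose(0,0)[0]);p=fish(c,278,346,86);print('hub',p,PIV)
xy,T,t,r=push_pose(0,38)
g=W.movel([*xy,80],T,max_speed=120,guard=10);print(g,W.read_state()['ft_force'])
OFF=50.6
rows=[]
if not g:
  for th in [-5,-3,-1,0,1,2,3,4,6,8,10,12,13,14,15,16]:
    s,ft,fr,fz,et,er=step(W,th,OFF,80);print(th,round(s['time'],2),'Ft %.1f Fr %.1f Fz %.1f et %.1f er %.1f'%(ft,fr,fz,et,er))
    if ft>25:break
c=W.camera('wrist');cv2.imwrite('pics/wrist4.png',c['image'])
E
```

```text
handle [465.97093042  17.99296091 128.        ] [-114.36817503 -109.13985173] model [465.6624317  18.3410726]
hub [525.24205951  73.58597864  86.        ] [528.2306841   75.87553002]
True [-13.57126822   0.88615881  49.42200409]
```

View pics/wrist4.png

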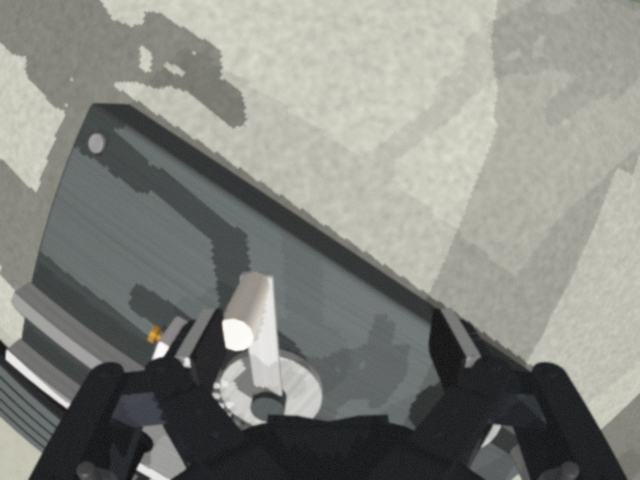

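```bash
python3 - <<'E'
from h import *
import workcell as W
s=W.read_state();print(s['time'],s['eef_pos'],s['ft_force'])
p=s['eef_pos'];W.movel([p[0],p[1],p[2]+25],max_speed=100)
s=W.read_state();print(s['time'],s['eef_pos'],s['ft_force'],s['finger_gap'])
xy,T,t,r=push_pose(0,22)
W.movel([*xy,145],T,max_speed=100)
c=W.camera('wrist');cv2.imwrite('pics/wrist5.png',c['image']);np.savez('wrist5.npz',**c)
E
```

```text
12.275 [440.25852013  45.62673246 112.61759911] [-11.53723927  -0.68615069  42.4544298 ]
12.675 [440.30374067  45.73679613 137.11246625] [0.39498554 0.40735407 0.68152541] 85.52714980698569
```

View pics/wrist5.png

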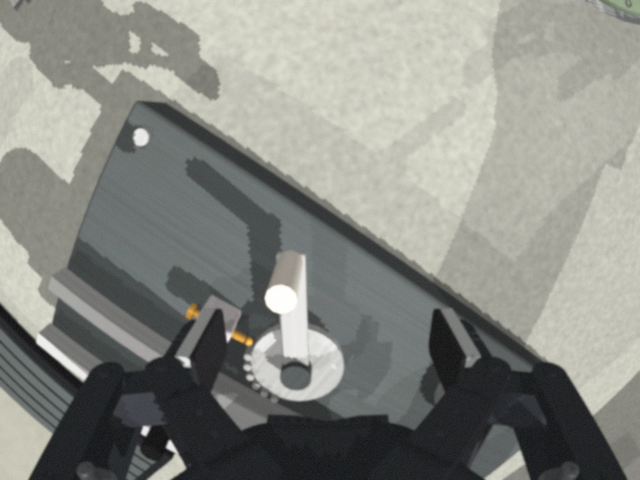

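```bash
python3 - <<'E'
from h import *
import workcell as W
xy,T,t,r=push_pose(0,22)
g=W.movel([*xy,80],T,max_speed=120,guard=8);s=W.read_state();print(g,s['eef_pos'],s['ft_force'])
OFF=34.6
if not g:
  for th in [-5,-3,-2,-1,0,1,2,3,4,6,8,10,12,13,14,15,16]:
    s,ft,fr,fz,et,er=step(W,th,OFF,80);print(th,round(s['time'],2),'Ft %.1f Fr %.1f Fz %.1f et %.1f er %.1f'%(ft,fr,fz,et,er))
    if ft>25:break
c=W.camera('wrist');cv2.imwrite('pics/wrist6.png',c['image'])
E
```

```text
False [450.84696226  34.45238394  80.29100143] [-0.07199878 -0.4424893   0.6374773 ]
-5 14.19 Ft -0.0 Fr 0.2 Fz 0.5 et -0.3 er -0.2
-3 14.55 Ft 0.2 Fr 0.4 Fz -0.3 et -0.1 er -0.1
-2 14.88 Ft 0.2 Fr 0.2 Fz 0.1 et 0.0 er 0.0
-1 15.22 Ft 0.2 Fr 0.1 Fz 0.2 et 0.0 er 0.0
0 15.55 Ft 4.6 Fr 0.8 Fz 0.5 et -0.3 er 0.0
1 15.88 Ft 6.3 Fr 0.8 Fz -0.8 et -0.4 er -0.0
2 16.22 Ft 6.5 Fr 1.5 Fz 0.1 et -0.4 er -0.0
3 16.55 Ft 6.0 Fr 0.7 Fz -0.6 et -0.5 er -0.1
4 16.88 Ft 6.1 Fr 0.7 Fz 0.0 et -0.4 er -0.1
6 17.24 Ft 6.6 Fr 0.2 Fz -0.6 et -0.4 er -0.1
8 17.6 Ft 6.6 Fr -0.1 Fz -0.6 et -0.5 er -0.1
10 17.96 Ft 7.6 Fr -0.3 Fz -0.9 et -0.7 er -0.2
12 18.32 Ft 8.0 Fr -1.2 Fz -0.4 et -0.7 er -0.3
13 18.65 Ft 7.4 Fr -1.2 Fz -1.7 et -0.6 er -0.3
14 18.98 Ft 6.4 Fr -1.1 Fz -0.8 et -0.5 er -0.3
15 19.32 Ft 5.6 Fr -0.4 Fz 0.2 et -0.5 er -0.3
16 19.65 Ft 5.0 Fr -0.6 Fz 0.4 et -0.4 er -0.2
```

View pics/wrist6.png

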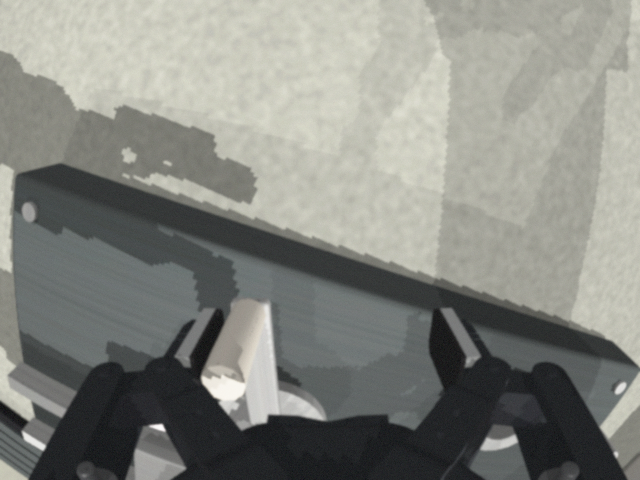

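```bash
python3 - <<'E'
from h import *
import workcell as W
for th in range(17,49):
    s,ft,fr,fz,et,er=step(W,th,34.6,80,settle=.04);print(th,round(s['time'],2),'Ft %.1f Fr %.1f Fz %.1f et %.1f er %.1f'%(ft,fr,fz,et,er))
    if ft>25 or ft<1:break
E
```

```text
17 20.02 Ft 4.9 Fr -0.8 Fz 1.1 et -0.2 er -0.1
18 20.33 Ft 5.1 Fr -1.2 Fz 0.9 et -0.1 er -0.1
19 20.65 Ft 4.5 Fr -1.1 Fz 1.4 et -0.1 er -0.0
20 20.97 Ft 5.2 Fr -1.4 Fz 1.2 et -0.1 er -0.0
21 21.28 Ft 6.3 Fr -1.5 Fz 0.8 et -0.2 er -0.1
22 21.6 Ft 6.8 Fr -2.1 Fz 0.6 et -0.3 er -0.1
23 21.92 Ft 6.7 Fr -1.8 Fz -0.1 et -0.4 er -0.1
24 22.23 Ft 8.3 Fr -2.0 Fz 0.3 et -0.6 er -0.2
25 22.55 Ft 9.1 Fr -2.6 Fz 0.1 et -0.6 er -0.2
26 22.87 Ft 9.3 Fr -2.7 Fz 0.3 et -0.7 er -0.3
27 23.18 Ft 8.5 Fr -2.9 Fz 0.2 et -0.6 er -0.2
28 23.5 Ft 7.0 Fr -2.5 Fz 1.1 et -0.5 er -0.2
29 23.82 Ft 7.9 Fr -3.3 Fz -0.3 et -0.5 er -0.2
30 24.13 Ft 7.1 Fr -3.0 Fz 0.3 et -0.4 er -0.2
31 24.45 Ft 6.2 Fr -3.2 Fz 0.1 et -0.4 er -0.1
32 24.77 Ft 5.8 Fr -2.6 Fz 0.4 et -0.3 er -0.0
33 25.08 Ft 5.2 Fr -2.0 Fz 1.1 et -0.2 er 0.0
34 25.4 Ft 4.5 Fr -1.6 Fz 1.3 et -0.1 er 0.1
35 25.72 Ft 5.3 Fr -2.2 Fz 1.6 et -0.2 er 0.1
36 26.03 Ft 6.5 Fr -1.7 Fz 0.9 et -0.3 er 0.0
37 26.35 Ft 7.2 Fr -1.7 Fz 1.8 et -0.4 er 0.0
38 26.67 Ft 7.4 Fr -2.2 Fz 1.1 et -0.5 er 0.0
39 26.98 Ft 7.4 Fr -2.5 Fz 1.2 et -0.6 er 0.0
40 27.3 Ft 9.3 Fr -2.6 Fz 1.1 et -0.7 er -0.0
41 27.62 Ft 8.5 Fr -2.7 Fz 1.2 et -0.7 er -0.0
42 27.93 Ft 9.5 Fr -3.2 Fz 1.0 et -0.9 er -0.0
43 28.25 Ft 8.7 Fr -3.0 Fz 1.8 et -0.7 er -0.0
44 28.57 Ft 8.0 Fr -3.4 Fz 1.2 et -0.7 er 0.0
45 28.88 Ft 7.9 Fr -3.5 Fz 1.4 et -0.6 er 0.0
46 29.2 Ft 7.1 Fr -1.7 Fz 2.1 et -0.5 er 0.1
47 29.52 Ft 6.3 Fr -2.9 Fz 1.5 et -0.5 er 0.1
48 29.83 Ft 6.4 Fr -2.8 Fz 1.2 et -0.4 er 0.1
```

```bash
python3 - <<'E'
from h import *
import workcell as W
for th in [49,49.5,50,50.5,51,51.5,52,52.5,53]:
    s,ft,fr,fz,et,er=step(W,th,34.6,80,settle=.08);print(th,round(s['time'],2),'Ft %.1f Fr %.1f Fz %.1f et %.1f er %.1f'%(ft,fr,fz,et,er))
    if ft>25 or ft<1:break
for n in('wrist','top','scene'):
    c=W.camera(n);cv2.imwrite(f'pics/{n}7.png',c['image']);np.savez(f'{n}7.npz',**c)
E
```

```text
49 30.19 Ft 5.3 Fr -2.2 Fz 2.5 et -0.4 er 0.2
49.5 30.55 Ft 5.0 Fr -1.9 Fz 1.6 et -0.3 er 0.2
50 30.91 Ft 4.8 Fr -2.3 Fz 1.9 et -0.4 er 0.2
50.5 31.27 Ft 4.8 Fr -2.6 Fz 1.6 et -0.3 er 0.2
51 31.62 Ft 5.4 Fr -2.1 Fz 1.9 et -0.5 er 0.2
51.5 31.98 Ft 6.2 Fr -2.6 Fz 2.5 et -0.6 er 0.1
52 32.34 Ft 7.8 Fr -3.3 Fz 2.1 et -0.7 er 0.1
52.5 32.7 Ft 7.0 Fr -3.3 Fz 1.9 et -0.7 er 0.1
53 33.06 Ft 7.8 Fr -3.2 Fz 2.4 et -0.7 er 0.1
```

View pics/wrist7.png

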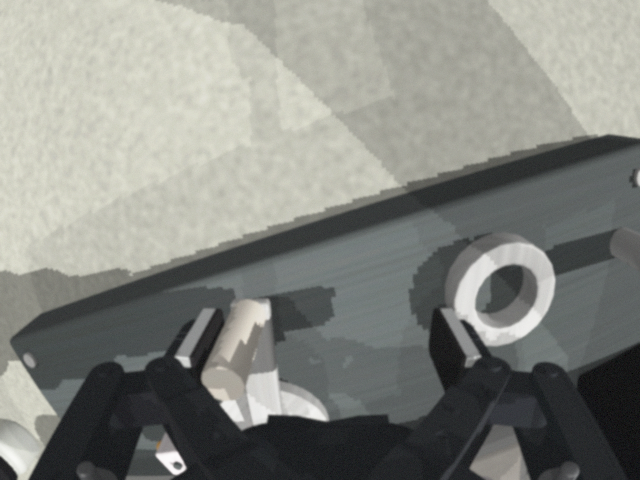

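View pics/scene7.png

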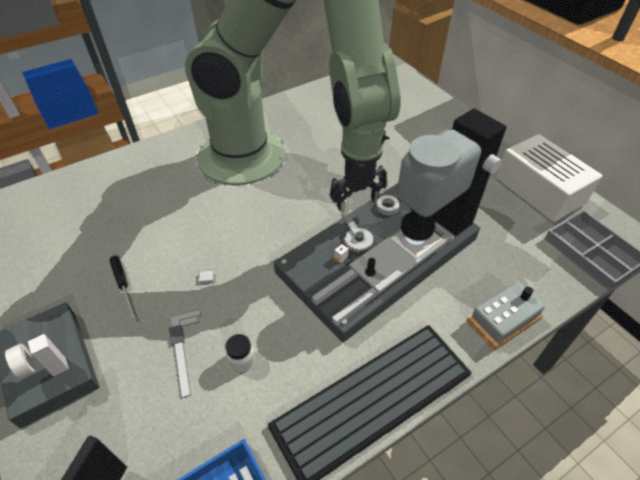

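View pics/top7.png

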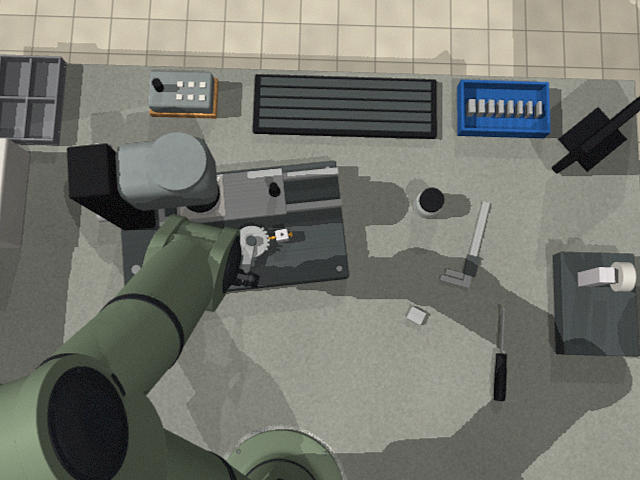

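```bash
python3 - <<'E'
from h import *
import workcell as W
s,ft,fr,fz,et,er=step(W,52,34.6,80,speed=10);print(ft,et)
for _ in range(4):
    W.wait(.25);s=W.read_state();_,T,t,r=push_pose(np.deg2rad(52),0)
    print(s['time'],s['eef_pos'],-s['ft_force'][:2]@t,np.abs(s['qvel']).max())
print(W.finish_job())
E
```

```text
6.935502730830545 -0.6963699907229997
33.8583 [449.79676141 123.25592207  79.92844343] 6.946998212505148 0.0021359985132823537
34.1083 [449.81601581 123.23568499  79.92569559] 6.758661728226132 0.0015968272270168147
34.3583 [449.81892784 123.23376195  79.92929205] 7.037791453786052 0.001527807708659407
34.6083 [449.8081728  123.2452008   79.93555029] 7.85995073771477 0.002049399086673885
the job is handed in; nothing more can be done
None
```

I handed the job in at about 34.6 s with the carriage home and the finger holding the focus lever in what I take to be its third notch. No verdict was reported.

- **Carriage:** I gripped the knob and slid it 93 mm until it hit the stop. A second push did not move it any further. The later pictures show the specimen under the lens.
- **Lever:** I pushed the handle with the inside of one open finger instead of clamping it. The force peaked at about 12°, 26° and 42°. It dropped and then rose again at about 21°, 36° and 51.5°, which I counted as the three clicks. Judging the click block's yaw by eye in the pictures put the third notch at about 51.5°, which agrees.
- **At hand-in:** I was holding at about 51.5–52° with a steady push of about 7 N and almost no motion.

- **Misjudged descent:** On the first descent to the lever I set the finger offset wrong, so a fingertip came down on top of the handle. The guard stopped it at about 49 N of vertical force. I lifted off and corrected the offset, and the handle was still at its rest position afterwards. Contact was by a finger, not the gripper's body, so I don't expect it to count against the 40 N limit, but I can't confirm that.
- **Weaker clicks than described:** The force rises I measured were about 2.5–3 N, at the low end of the description, so the click count relies partly on the match with the pictures.
- **Loose items:** The tools, gauge block, jar and ring gauge look unmoved in the last pictures. I checked them only by eye, and the arm covered part of the view around the pin gauge.

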